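# Sort the stripped alternator's parts into their trays

### The job

Sort the parts of the stripped alternator into their trays: both ball bearings lying flat next to each other in the round dish, both bushes standing upright in the oblong tray, and the belt pulley lying flat in the small square tray. All five must rest on the tray floors, released; leave the grease tin standing where it is.

Things in the scene. Friction and masses are not known exactly. Their poses are not given: they have to be found in the camera images.
- bearing_large: The larger ball bearing: a flat steel disc 52 mm in diameter and 15 mm high with a dark shield ring and a dark bore on top (the bore is only a marking, the disc is solid). Lies flat, about 0.14 kg. Origin at the centre of its underside, z up. The five parts and the tin start on the bare table right of centre, in random order, 90 mm or more between centres.
- bearing_small: The smaller ball bearing: the same look, 42 mm in diameter, 12 mm high, about 0.07 kg. Lies flat. Origin at the centre of its underside, z up.
- bush_tall: The taller bush: a plain steel tube standing on end, 36 mm outer diameter, 28 mm bore, 50 mm high, about 0.15 kg. Origin on its axis at the underside, z up.
- bush_short: The shorter bush: a plain steel tube standing on end, 28 mm outer diameter, 22 mm bore, 38 mm high, about 0.07 kg. Origin on its axis at the underside, z up.
- pulley: The belt pulley: a steel disc 62 mm in diameter and 30 mm high with a V groove round its middle (48 mm diameter at the groove's bottom; the full-diameter rims are the lower 7 mm and the upper 7 mm), lying flat, about 0.32 kg. Origin at the centre of its underside, z up.
- round_dish: Round grey metal dish for bearings, fixed to the table: 156 mm outer and about 146 mm inner diameter, rim 16 mm above the table, floor 4 mm thick. Origin at the centre of its underside, on the table, z up.
- oblong_tray: Oblong grey metal tray for bushes, fixed to the table: 136 mm long (its own x) by 72 mm wide (its own y) outside, 130 x 66 mm inside, walls 3 mm thick with the rim 14 mm above the table, floor 4 mm thick. Origin at the centre of its underside, on the table, z up; turned up to 0.7 rad about z.
- square_tray: Small square grey metal tray for the pulley, fixed to the table: 96 x 96 mm outside, 90 x 90 mm inside, walls 3 mm thick with the rim 14 mm above the table, floor 4 mm thick. Origin at the centre of its underside, on the table, z up; turned up to 0.7 rad about z.
- grease_tin: Closed grease tin, white lid and blue band, standing among the parts, not to be moved: 60 mm in diameter, 60 mm high, loose, 0.3 kg. Origin at the centre of its underside, z up. Other bystanders on the table: a screwdriver lying left of the parts; taller things stand only along the table's back and sides.

How it is judged:
At the end, for the whole second after the job is handed in: Bearings flat on the dish floor, side by side; bushes upright on the oblong tray's floor, within its walls; pulley flat on the square tray's floor, within its walls: undersides under 9 mm above the table, tilt under 0.12 rad, all released and at rest; the tin within 20 mm of its start, upright (horizontal distance between each of bearing_large, bearing_small and round_dish below 0.062 m and z of each of bearing_large, bearing_small in the frame of round_dish below 0.009 m and horizontal distance between bearing_large and bearing_small above 0.035 m and x of bush_tall in the frame of oblong_tray between -0.056 and 0.056 m and y of bush_tall in the frame of oblong_tray between -0.024 and 0.024 m and z of each of bush_tall, bush_short in the frame of oblong_tray below 0.009 m and x of bush_short in the frame of oblong_tray between -0.056 and 0.056 m and y of bush_short in the frame of oblong_tray between -0.024 and 0.024 m and x of pulley in the frame of square_tray between -0.018 and 0.018 m and y of pulley in the frame of square_tray between -0.018 and 0.018 m and z of pulley in the frame of square_tray below 0.009 m and angle between each of bearing_large, bearing_small, bush_tall, bush_short, pulley's own z axis and vertical below 0.12 rad and linear speed of each of bearing_large, bearing_small, bush_tall, bush_short, pulley below 0.02 m/s and distance of grease_tin from where it was at the start of the episode below 0.02 m and angle between grease_tin's own z axis and vertical below 0.2 rad); the robot touches nothing.
It fails at once if the grease tin is shifted by more than 20 mm or tipped (distance of grease_tin from where it was at the start of the episode above 0.02 m or angle between grease_tin's own z axis and vertical above 0.2 rad).
It also fails if it takes over 120 s, if anything falls off the work surface, if the arm or the gripper's body presses on something with over 40 N, if the wrist force passes 120 N, or if a joint passes its speed limit or range.

### The arm

A 6-joint arm with a two-finger parallel gripper is mounted at the origin on the work surface. World frame = base frame: x ahead of the robot, y to its left, z up, the work surface at z = 0. Lengths are in m, angles in rad, forces in N, time in s.
With the tool pointing down it reaches from about 0.3 to 0.875 m from the base axis. Payload 6.4 kg.
Tool frame: the origin (TCP) lies at the very end of the fingers, on their centre line; the grasp point (between the pads) lies 19 mm behind it; z points along the fingers, y is the line along which they close (so a half turn about z gives the same grasp; the last joint's range is limited). The gripper opens to 85 mm and grips with 20 to 120 N. Pads are 22 mm wide; open, the fingers measure 114 mm over their backs; the gripper's body (76 mm by 85 mm) begins 54 mm behind the grasp point. The pads swing forward as they close: fully open they stand 13 mm farther back than shut.
Start: joints at [-1.414, 0.181, 1.607, -0, 1.354, -0.206], TCP at [0.204, -0.538, 0.231] pointing down, gripper open.
Joint ranges: [-2.99, 2.99], [-0.89, 2.07], [0.3, 2.58], [-1.14, 4.28], [0, 2.63], [-3.12, 3.12]. Speed limits (rad/s): [2.57, 2.57, 3.01, 3.14, 3.14, 3.14].

### API

Orientations are given as a unit quaternion [w, x, y, z].
In Python, from bench import ctrl gives the robot as it stands.
- The arm moves only by the tool run_rows, called after "Call:" by a JSON object that holds its "name" and its "arguments", one argument or row to a line. Schema: {"type":"object","properties":{"offsets":{"type":"array","items":{"type":"number"},"minItems":7,"maxItems":70},"only":{"type":"string"},"quiet":{"type":"boolean"},"lines":{"type":"string"}},"required":["offsets"],"additionalProperties":false}. offsets is one flat list of numbers that holds 1 to 10 rows one after another, with no inner brackets; each row has 7 numbers: dx, dy, dz in a scale on which 1.0 is 0.75 m, then a rotation vector rx, ry, rz in shares of pi rad (1.0 is pi rad), then the opening from 0.0 (shut) to 1.0 (fully open); each row is the pose to reach, as a shift and turn from the pose commanded when the call began, along the tool's axes at that moment; what a row does not reach only later rows make up. A row lasts 1/8 s, in which the tool goes at most 0.0625 m and 0.188 rad, less where a joint would pass 70% of its speed; a pose out of reach is approached as far as the arm can. The fingers move at their own pace and stop on an object; the grip force is fixed at half the most. Time passes only in rows, so rows that do not move let the fingers close. The tool returns the time, the measured TCP pose, the force, the opening and the grip force at its end. only (a regular expression) keeps the lines of the reply that match it, lines (a string "A,B") keeps lines A to B, and quiet returns only ok. Input that does not fit is refused with a message, and nothing moves.
- ctrl.get_obs(): the state, without advancing time (a new reading comes with each control period).
- ctrl.camera(name): name is "scene" or "top" or "wrist"; returns the picture (420x560x3 uint8, blue, green, red); there is no depth.
- ctrl.camera_params(name): a dict with "fovy" (degrees; the focal length in pixels is half the picture's height over the tangent of half this angle, whatever the lens; pixels are square), "cx", "cy" (the principal point, pixels), "view" (4x4, takes a point from world to camera coordinates). Camera axes: x right, y up, looking along -z (the intrinsics and any distortion apply to the point x, -y, -z); pixel columns grow to the right and rows downward; lengths in m; the calibration is good to about 2 mm. A picture is of the moment at which its call begins: read the wrist's pose just before it. camera_params takes no time and is no camera call; for the wrist camera it gives the pose at the moment of the call.
- ctrl.hand_in(): hands the job in; it is judged then, once.
The state is a dict: "time_s": time; "q": joint angles; "dq": joint speeds; "joint_efforts": joint torques, N m; "eef_pos": TCP position; "eef_rot": TCP orientation; "wrist_force": force on the tool from outside, world axes, zero at the start; "torque": the same for the moment, N m; "opening": opening from 0.0 (shut) to 1.0 (fully open); "grasp_force": force on a finger pad.
Only numpy, scipy, OpenCV 4.12 (cv2) and the standard library are available. Lean on these libraries where they do the work, as an engineer would, in place of code of your own. Each camera call takes 0.05 s, during which the arm holds its last target. There are 200 camera calls.

## Working session

There is one attempt and no reset: what is moved stays moved. The work goes in short steps, Python scripts to look and compute and a tool call to move; the robot and the scene stay as the last step left them, time stands still between calls to the robot, and variables do not carry over. Pictures are saved under pics/ and viewed, at most 14 in all, crops included, and the job is handed in when it is done.

```bash
ls; mkdir -p pics
```

Run:
```python
from bench import ctrl
import cv2
o=ctrl.get_obs();print(o)
for n in("top","scene"):
    im=ctrl.camera(n);cv2.imwrite(f"pics/{n}0.png",im);print(ctrl.camera_params(n))
print(ctrl.camera_params("wrist"))
```

```text
bench.py
pics
{'time_s': 0.0, 'q': array([-1.41428335e+00,  1.81506762e-01,  1.60799805e+00, -2.56481096e-05,
        1.35380628e+00, -2.06286700e-01]), 'dq': array([ 7.94812502e-04, -3.77962874e-04, -2.27127126e-03,  1.40037744e-03,
       -7.46982047e-05, -1.53763027e-03]), 'joint_efforts': array([-1.24258266e-03, -4.44872189e+01, -3.51339841e+01, -3.88791550e-04,
        9.08417132e-03,  1.52490082e-05]), 'eef_pos': array([ 0.20399206, -0.53701201,  0.23040824]), 'eef_rot': array([-8.59262688e-04,  9.83591253e-01,  1.80409279e-01,  8.86393686e-06]), 'wrist_force': array([ 0.03089272, -0.7574385 , -0.51019619]), 'torque': array([-0.00406085,  0.05084734, -0.00975328]), 'grasp_force': 0.0, 'opening': 0.9996164867043018}
{'fovy': 48.423828879370866, 'cx': 277.3753030199517, 'cy': 209.12596119920983, 'view': array([[ 0.00409371, -0.99984498, -0.01712484,  0.03042597],
       [ 0.99729804,  0.002826  ,  0.07340735, -0.53428066],
       [-0.07334757, -0.01737907,  0.997155  , -1.28894362],
       [ 0.        ,  0.        ,  0.        ,  1.        ]])}
{'fovy': 49.25200592536845, 'cx': 270.39806306978994, 'cy': 216.70350386532633, 'view': array([[ 0.82409549,  0.56632046, -0.01215596, -0.4629567 ],
       [-0.34441967,  0.51799743,  0.78297749,  0.17044454],
       [ 0.44971293, -0.64106146,  0.62193125, -1.32472006],
       [ 0.        ,  0.        ,  0.        ,  1.        ]])}
{'fovy': 58.67017687443262, 'cx': 274.56042520098936, 'cy': 208.6191292081568, 'view': array([[ 3.54535082e-01, -9.35042527e-01, -5.89818273e-04,
        -5.75207950e-01],
       [ 8.85156511e-01,  3.35823219e-01, -3.22057010e-01,
         4.32263480e-02],
       [ 3.01335075e-01,  1.13658427e-01,  9.46720093e-01,
        -3.80206196e-01],
       [ 0.00000000e+00,  0.00000000e+00,  0.00000000e+00,
         1.00000000e+00]])}
```

View pics/top0.png

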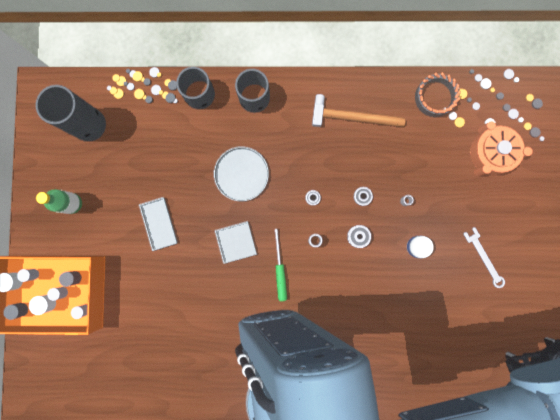

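View pics/scene0.png

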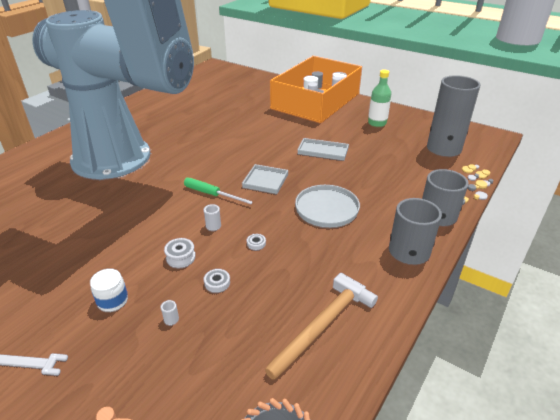

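The top view shows the small bearing at (313,198), large bearing (363,197), short bush (407,200), tall bush (316,240), pulley (360,237) and tin (421,246). The dish is at (242,174), the oblong tray at (158,223), the square tray at (236,243), and the screwdriver near (280,265). The scene view confirms the layout.

Create h.py:
```python
import numpy as np,cv2
from bench import ctrl
from scipy.spatial.transform import Rotation as R
def ray(px,p,z):
    f=210/np.tan(np.radians(p["fovy"]/2));V=p["view"];Rm=V[:3,:3];c=-Rm.T@V[:3,3]
    d=Rm.T@np.array([(px[0]-p["cx"])/f,-(px[1]-p["cy"])/f,-1.]);return c+d*(z-c[2])/d[2]
def blobs(im,amin=60,smax=90,vmin=95):
    hsv=cv2.cvtColor(im,cv2.COLOR_BGR2HSV)
    m=((hsv[...,1]<smax)&(hsv[...,2]>vmin)).astype(np.uint8)
    cs,_=cv2.findContours(m,cv2.RETR_EXTERNAL,cv2.CHAIN_APPROX_NONE)
    out=[]
    for c in cs:
        c=cv2.convexHull(c);M=cv2.moments(c)
        if M["m00"]>amin: out.append((M["m10"]/M["m00"],M["m01"]/M["m00"],M["m00"],c))
    return out
def tool():
    o=ctrl.get_obs();q=o["eef_rot"];return o["eef_pos"],R.from_quat([q[1],q[2],q[3],q[0]])
def togo(t,yaw=None):
    "shift in tool axes to world point t, and tool-z turn so the closing line has heading yaw (mod pi)"
    p,r=tool();y=r.as_matrix()[:,1];a=np.arctan2(y[1],y[0])
    s=r.inv().apply(np.array(t)-p)
    d=None if yaw is None else -((yaw-a+np.pi/2)%np.pi-np.pi/2)
    return np.round(s,4),d and round(d,3)
```

Run:
```python
from h import *
im=cv2.imread("pics/top0.png");p=ctrl.camera_params("top")
ref={"bs":(313,198,12),"bl":(363,197,15),"short":(407,200,38),"tall":(316,240,50),"pul":(360,237,30),"tin":(421,246,60),"dish":(242,174,16),"obl":(158,223,14),"sq":(236,243,14)}
B=blobs(im)
for n,(u,v,h) in ref.items():
    b=min(B,key=lambda b:np.hypot(b[0]-u,b[1]-v));z=h/2000 if n not in("dish","obl","sq") else h/1000
    w=ray(b[:2],p,z);pts=np.array([ray(c[0],p,z)[:2] for c in b[3]],np.float32)
    r=cv2.minAreaRect(pts);print(n,np.round(b[:3],1),w.round(4),"rect",np.round(r[0],4),np.round(r[1],3),round(r[2],1))
```

Run:
```python
from h import *
p,r=tool();print(r.as_matrix().round(3));print(togo([.5734,-.2089,.12],np.pi/2))
V=ctrl.camera_params("wrist")["view"];c=-V[:3,:3].T@V[:3,3];print("cam in tool",r.inv().apply(c-p))
```

```text
[[ 0.935  0.355 -0.   ]
 [ 0.355 -0.935  0.002]
 [ 0.    -0.002 -1.   ]]
(array([ 0.4618, -0.1755,  0.1109]), np.float64(0.363))
cam in tool [ 0.08122686  0.0007411  -0.1430411 ]
```

The rows are not in the units I measure in: shifts go in shares of 0.75 m and turns go in shares of pi rad. I convert before sending: 0.4618 m / 0.75 = 0.6157, -0.1755 m / 0.75 = -0.234, 0.363 rad / 3.1416 = 0.1155.

Call:
{"name": "run_rows", "arguments": {
  "offsets": [0.6157,-0.234,0.1479,0,0,0.1155,1,0.6157,-0.234,0.1479,0,0,0.1155,1,0.6157,-0.234,0.1479,0,0,0.1155,1,0.6157,-0.234,0.1479,0,0,0.1155,1,0.6157,-0.234,0.1479,0,0,0.1155,1,0.6157,-0.234,0.1479,0,0,0.1155,1,0.6157,-0.234,0.1479,0,0,0.1155,1,0.6157,-0.234,0.1479,0,0,0.1155,1,0.6157,-0.234,0.1479,0,0,0.1155,1,0.6157,-0.234,0.1479,0,0,0.1155,1]
}}

```text
time_s: 1.35
eef_pos: [0.5734, -0.2089, 0.1197]
eef_rot: [-0.0, 1.0, 0.001, -0.001]
wrist_force: [-0.2, -1.1, 0.0]
opening: 0.997
grasp_force: 0.0
```

Run:
```python
from h import *
print(tool()[1].as_matrix().round(3))
p=ctrl.camera_params("wrist");im=ctrl.camera("wrist");cv2.imwrite("pics/w1.png",im)
for b in blobs(im): print(np.round(b[:3],0),ray(b[:2],p,.0075).round(4))
```

```text
[[ 1.     0.002 -0.001]
 [ 0.002 -1.     0.   ]
 [-0.001 -0.    -1.   ]]
[466. 336. 184.] [ 0.458  -0.3671  0.0075]
[ 259.  344. 5838.] [ 0.45   -0.1978  0.0075]
[ 417.  318. 1224.] [ 0.4756 -0.3251  0.0075]
[ 132.  318. 1214.] [ 0.4755 -0.096   0.0075]
[ 450.  228. 2436.] [ 0.5529 -0.3396  0.0075]
[  81.  209. 2974.] [ 0.5677 -0.0707  0.0075]
[ 277.  204. 4332.] [ 0.5711 -0.212   0.0075]
```

View pics/w1.png

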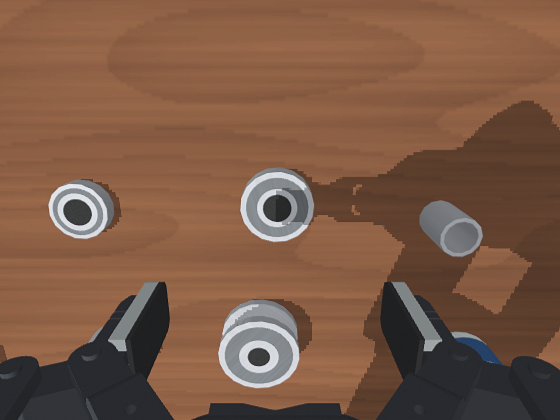

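The wrist view shows the large bearing at (277,204), the small bearing (81,209), the pulley (259,344) and the short bush (450,228). It agrees with the top view to about 3 mm.

Converted, 0.1185 m / 0.75 = 0.158, -0.001 m / 0.75 = -0.0013.

Call:
{"name": "run_rows", "arguments": {
  "offsets": [-0.0013,0.002,0.08,0,0,0,1,-0.0013,0.002,0.1333,0,0,0,1,-0.0013,0.002,0.158,0,0,0,1,-0.0013,0.002,0.158,0,0,0,1,-0.0013,0.002,0.158,0,0,0,0,-0.0013,0.002,0.158,0,0,0,0,-0.0013,0.002,0.158,0,0,0,0,-0.0013,0.002,0.158,0,0,0,0,-0.0013,0.002,0.158,0,0,0,0,-0.0013,0.002,0.158,0,0,0,0]
}}

```text
time_s: 2.65
eef_pos: [0.5741, -0.212, 0.0045]
eef_rot: [0.001, 1.0, 0.0, 0.002]
wrist_force: [-2.2, 0.4, 7.1]
opening: 0.565
grasp_force: 60.5
```

Run:
```python
from h import *
p=ctrl.camera_params("wrist");im=ctrl.camera("wrist");cv2.imwrite("pics/w2.png",im)
```

```text
(no output)
```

View pics/w2.png

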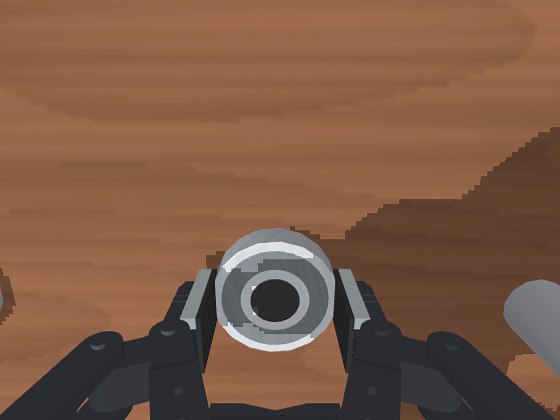

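The grasp view shows the bearing centred between the pads at (275,295), gripped.

Converted, -0.3444 m / 0.75 = -0.4592, 0.0936 m / 0.75 = 0.1248.

Call:
{"name": "run_rows", "arguments": {
  "offsets": [0,0,-0.08,0,0,0,0,0.1248,-0.4592,-0.1067,0,0,0,0,0.1248,-0.4592,-0.1067,0,0,0,0,0.1248,-0.4592,-0.1067,0,0,0,0,0.1248,-0.4592,-0.1067,0,0,0,0,0.1248,-0.4592,-0.1067,0,0,0,0,0.1248,-0.4592,-0.1067,0,0,0,0,0.1248,-0.4592,-0.1067,0,0,0,0,0.1248,-0.4592,-0.0533,0,0,0,0,0.1248,-0.4592,-0.0533,0,0,0,0]
}}

```text
time_s: 3.95
eef_pos: [0.6628, 0.1324, 0.0386]
eef_rot: [0.0, 1.0, -0.0, -0.004]
wrist_force: [-0.2, 0.1, -2.4]
opening: 0.56
grasp_force: 62.8
```

Run:
```python
from h import *
p,r=tool();print(p,r.as_matrix().round(3).tolist())
```

```text
[0.66280453 0.13240013 0.03855739] [[1.0, -0.001, -0.008], [-0.001, -1.0, -0.001], [-0.008, 0.001, -1.0]]
```

Converted, -0.06 m / 0.75 = -0.08, 0.0285 m / 0.75 = 0.038.

Call:
{"name": "run_rows", "arguments": {
  "offsets": [0.0027,0,0.02,0,0,0,0,0.0027,0,0.038,0,0,0,0,0.0027,0,0.038,0,0,0,0,0.0027,0,0.038,0,0,0,0.75,0.0027,0,0.038,0,0,0,0.75,0.0027,0,0.038,0,0,0,0.75,0.0027,0,0,0,0,0,0.75,0.0027,0,-0.08,0,0,0,0.75,0.0027,0,-0.08,0,0,0,0.75]
}}

```text
time_s: 5.08
eef_pos: [0.6728, 0.1335, 0.1091]
eef_rot: [-0.0, 1.0, 0.0, 0.006]
wrist_force: [0.2, 1.2, 0.2]
opening: 0.748
grasp_force: 0.0
```

Run:
```python
from h import *
print(togo([.568,-.069,.08],np.pi/2))
p=ctrl.camera_params("wrist");im=ctrl.camera("wrist");cv2.imwrite("pics/w3.png",im)
```

```text
(array([-0.1051,  0.2025,  0.0277]), np.float64(0.0))
```

View pics/w3.png

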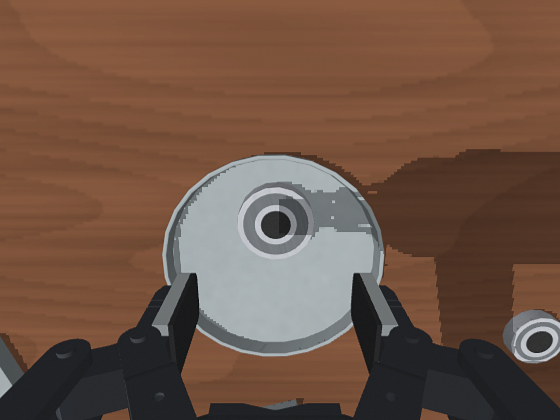

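The large bearing lies flat in the dish's far half at (275,222), leaving room on the near side.

Converted, 0.203 m / 0.75 = 0.2707, -0.0998 m / 0.75 = -0.1331.

Call:
{"name": "run_rows", "arguments": {
  "offsets": [-0.1331,0.2707,0.0267,0,0,0,0.85,-0.1331,0.2707,0.0267,0,0,0,0.85,-0.1331,0.2707,0.0267,0,0,0,0.85,-0.1331,0.2707,0.0267,0,0,0,0.85,-0.1331,0.2707,0.0267,0,0,0,0.85,-0.1331,0.2707,0.0267,0,0,0,0.85]
}}

```text
time_s: 5.88
eef_pos: [0.5682, -0.0693, 0.0814]
eef_rot: [-0.0, 1.0, -0.0, -0.0]
wrist_force: [1.4, 0.4, -0.5]
opening: 0.847
grasp_force: 0.0
```

Run:
```python
from h import *
pz=tool()[0];p=ctrl.camera_params("wrist");im=ctrl.camera("wrist");print(pz)
for b in blobs(im): print(np.round(b[:3],0),ray(b[:2],p,.006).round(4))
```

```text
[ 0.56824684 -0.06927494  0.08140828]
[ 281.  382. 2560.] [ 0.4414 -0.075   0.006 ]
[ 462.  337. 1221.] [ 0.4803 -0.2018  0.006 ]
[  12.  345. 1438.] [0.4742 0.1146 0.006 ]
[ 393.  309. 1077.] [ 0.5033 -0.1514  0.006 ]
[ 156.  309. 1062.] [0.5034 0.0102 0.006 ]
[ 274.  222. 3693.] [ 0.5669 -0.0704  0.006 ]
[  22.  126. 8080.] [0.6258 0.0741 0.006 ]
```

Converted, 0.0775 m / 0.75 = 0.1033, 0.05 m / 0.75 = 0.0667.

Call:
{"name": "run_rows", "arguments": {
  "offsets": [-0.0007,0.0007,0.0667,0,0,0,0.85,-0.0007,0.0007,0.1033,0,0,0,0.85,-0.0007,0.0007,0.1033,0,0,0,0.85,-0.0007,0.0007,0.1033,0,0,0,0,-0.0007,0.0007,0.1033,0,0,0,0,-0.0007,0.0007,0.1033,0,0,0,0,-0.0007,0.0007,0.1033,0,0,0,0,-0.0007,0.0007,0.1033,0,0,0,0,-0.0007,0.0007,0.1033,0,0,0,0]
}}

```text
time_s: 7.05
eef_pos: [0.5696, -0.0703, 0.0067]
eef_rot: [0.0, 1.0, -0.0, 0.002]
wrist_force: [0.0, 2.8, 4.4]
opening: 0.434
grasp_force: 59.4
```

Converted, -0.2035 m / 0.75 = -0.2713, -0.06 m / 0.75 = -0.08.

Call:
{"name": "run_rows", "arguments": {
  "offsets": [0,0,-0.08,0,0,0,0,0.0453,-0.2713,-0.08,0,0,0,0,0.0453,-0.2713,-0.08,0,0,0,0,0.0453,-0.2713,-0.08,0,0,0,0,0.0453,-0.2713,-0.08,0,0,0,0,0.0453,-0.2713,-0.08,0,0,0,0,0.0453,-0.2713,-0.0533,0,0,0,0,0.0453,-0.2713,-0.0533,0,0,0,0,0.0453,-0.2713,-0.0533,0,0,0,0]
}}

```text
time_s: 8.18
eef_pos: [0.6015, 0.1319, 0.0437]
eef_rot: [0.0, 1.0, -0.001, -0.001]
wrist_force: [0.1, -0.4, -1.3]
opening: 0.436
grasp_force: 60.3
```

Converted, -0.06 m / 0.75 = -0.08, 0.032 m / 0.75 = 0.0427.

Call:
{"name": "run_rows", "arguments": {
  "offsets": [0,-0.0013,0.024,0,0,0,0,0,-0.0013,0.0427,0,0,0,0,0,-0.0013,0.0427,0,0,0,0,0,-0.0013,0.0427,0,0,0,0.65,0,-0.0013,0.0427,0,0,0,0.65,0,-0.0013,0.0427,0,0,0,0.65,0,-0.0013,0,0,0,0,0.65,0,-0.0013,-0.08,0,0,0,0.65,0,-0.0013,-0.08,0,0,0,0.65]
}}

```text
time_s: 9.3
eef_pos: [0.6063, 0.1345, 0.1108]
eef_rot: [-0.0, 1.0, 0.0, 0.006]
wrist_force: [-0.3, -1.1, 0.2]
opening: 0.648
grasp_force: 0.0
```

Run:
```python
from h import *
print(tool()[0])
im=ctrl.camera("wrist");cv2.imwrite("pics/w4.png",im)
```

```text
[0.60630823 0.13452481 0.11075585]
```

View pics/w4.png

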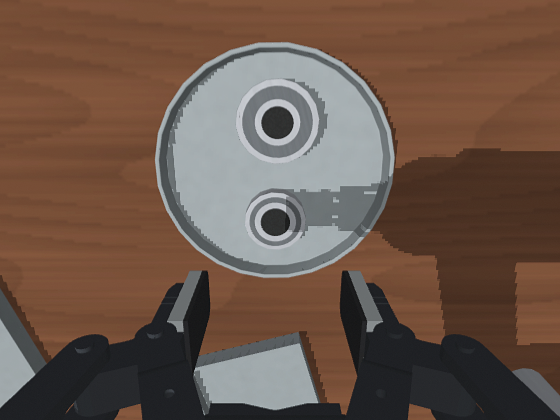

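Both bearings lie flat in the dish at (278,122) and (275,221), apart and released.

Converted, 0.332 m / 0.75 = 0.4427, -0.1432 m / 0.75 = -0.1909.

Call:
{"name": "run_rows", "arguments": {
  "offsets": [-0.1909,0.4427,0.0133,0,0,0,1,-0.1909,0.4427,0.0133,0,0,0,1,-0.1909,0.4427,0.0133,0,0,0,1,-0.1909,0.4427,0.0133,0,0,0,1,-0.1909,0.4427,0.0133,0,0,0,1,-0.1909,0.4427,0.0133,0,0,0,1,-0.1909,0.4427,0.0133,0,0,0,1,-0.1909,0.4427,0.0133,0,0,0,1,-0.1909,0.4427,0.0133,0,0,0,1]
}}

```text
time_s: 10.48
eef_pos: [0.4588, -0.1962, 0.0939]
eef_rot: [-0.0, 1.0, 0.001, -0.0]
wrist_force: [0.1, 0.4, 0.1]
opening: 1.001
grasp_force: 0.0
```

Run:
```python
from h import *
pz=tool()[0];p=ctrl.camera_params("wrist");im=ctrl.camera("wrist");print(pz)
for b in blobs(im): print(np.round(b[:3],0),ray(b[:2],p,.015).round(4))
```

```text
[ 0.45878442 -0.19624365  0.0939089 ]
[ 417.  318. 1224.] [ 0.3846 -0.2974  0.015 ]
[ 132.  318. 1214.] [ 0.3844 -0.0982  0.015 ]
[ 534.  283. 4880.] [ 0.4122 -0.3723  0.015 ]
[ 499.  241. 2389.] [ 0.4427 -0.3427  0.015 ]
[  71.  246. 5626.] [ 0.4394 -0.0654  0.015 ]
[ 275.  221. 8682.] [ 0.4565 -0.1982  0.015 ]
[ 524.   45. 3988.] [ 0.5594 -0.3336  0.015 ]
```

Converted, 0.082 m / 0.75 = 0.1093, 0.05 m / 0.75 = 0.0667.

Call:
{"name": "run_rows", "arguments": {
  "offsets": [-0.0013,0.0013,0.0667,0,0,0,1,-0.0013,0.0013,0.1093,0,0,0,1,-0.0013,0.0013,0.1093,0,0,0,1,-0.0013,0.0013,0.1093,0,0,0,0,-0.0013,0.0013,0.1093,0,0,0,0,-0.0013,0.0013,0.1093,0,0,0,0,-0.0013,0.0013,0.1093,0,0,0,0,-0.0013,0.0013,0.1093,0,0,0,0,-0.0013,0.0013,0.1093,0,0,0,0]
}}

```text
time_s: 11.65
eef_pos: [0.459, -0.1989, 0.0147]
eef_rot: [0.001, 1.0, 0.0, 0.001]
wrist_force: [-1.7, 4.5, 6.8]
opening: 0.691
grasp_force: 62.6
```

Converted, -0.3453 m / 0.75 = -0.4604, -0.0167 m / 0.75 = -0.0223.

Call:
{"name": "run_rows", "arguments": {
  "offsets": [0,0,-0.08,0,0,0,0,0,0,-0.1467,0,0,0,0,-0.0223,-0.4604,-0.1467,0,0,0,0,-0.0223,-0.4604,-0.1467,0,0,0,0,-0.0223,-0.4604,-0.1467,0,0,0,0,-0.0223,-0.4604,-0.1467,0,0,0,0,-0.0223,-0.4604,-0.1467,0,0,0,0,-0.0223,-0.4604,-0.1467,0,0,0,0,-0.0223,-0.4604,-0.1467,0,0,0,0,-0.0223,-0.4604,-0.1467,0,0,0,0]
}}

```text
time_s: 12.9
eef_pos: [0.4412, 0.1463, 0.123]
eef_rot: [0.0, 1.0, 0.0, 0.001]
wrist_force: [0.3, 0.5, -3.9]
opening: 0.687
grasp_force: 67.9
```

Run:
```python
from h import *
pz=tool()[0];print(pz)
im=ctrl.camera("wrist");cv2.imwrite("pics/w5.png",im)
```

```text
[0.44121066 0.14634113 0.12304617]
```

View pics/w5.png

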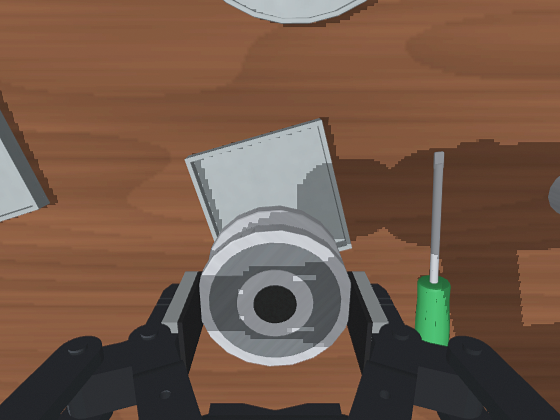

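The pulley is held level at (275,300) over the square tray, whose far corners show at (188,158), (322,120) and (350,246).

Converted, 0.1033 m / 0.75 = 0.1377, -0.0015 m / 0.75 = -0.002.

Call:
{"name": "run_rows", "arguments": {
  "offsets": [0,-0.002,0.0667,0,0,0,0,0,-0.002,0.12,0,0,0,0,0,-0.002,0.1377,0,0,0,0,0,-0.002,0.1377,0,0,0,0,0,-0.002,0.1377,0,0,0,0.85,0,-0.002,0.1377,0,0,0,0.85,0,-0.002,0.1377,0,0,0,0.85,0,-0.002,0.0933,0,0,0,0.85,0,-0.002,0.0133,0,0,0,0.85,0,-0.002,0.0133,0,0,0,0.85]
}}

```text
time_s: 14.2
eef_pos: [0.4451, 0.1485, 0.1174]
eef_rot: [-0.0, 1.0, 0.0, 0.005]
wrist_force: [1.1, -0.1, -1.0]
opening: 0.85
grasp_force: 0.0
```

Run:
```python
from h import *
pz=tool()[0];print(pz)
im=ctrl.camera("wrist");cv2.imwrite("pics/w6.png",im)
```

```text
[0.44505027 0.14853104 0.11739022]
```

View pics/w6.png

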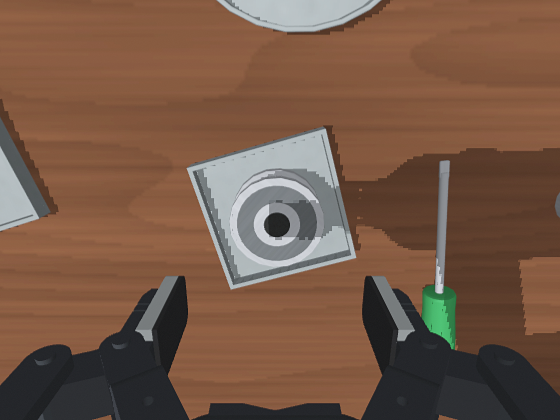

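The pulley sits flat inside the square tray at (277,222).

Converted, 0.2235 m / 0.75 = 0.298, 0.0062 m / 0.75 = 0.0083.

Call:
{"name": "run_rows", "arguments": {
  "offsets": [0.0083,0.298,0,0,0,0,0.85,0.0083,0.298,0,0,0,0,0.85,0.0083,0.298,0,0,0,0,0.85,0.0083,0.298,0,0,0,0,0.85,0.0083,0.298,0,0,0,0,0.85,0.0083,0.298,0,0,0,0,0.85]
}}

```text
time_s: 15.0
eef_pos: [0.4462, -0.0746, 0.1112]
eef_rot: [-0.001, 1.0, -0.0, -0.001]
wrist_force: [-0.2, 0.4, 0.2]
opening: 0.848
grasp_force: 0.0
```

Run:
```python
from h import *
pz=tool()[0];p=ctrl.camera_params("wrist");im=ctrl.camera("wrist");print(pz)
for b in blobs(im): print(np.round(b[:3],0),ray(b[:2],p,.025).round(4))
```

```text
[ 0.44619874 -0.07459742  0.1112165 ]
[ 393.  309. 1057.] [ 0.3737 -0.1608  0.025 ]
[ 156.  309. 1064.] [0.3739 0.009  0.025 ]
[ 273.  218. 3678.] [ 0.4434 -0.075   0.025 ]
[ 123.  227. 1396.] [0.4372 0.0239 0.025 ]
[  19.  225. 3632.] [0.4381 0.0923 0.025 ]
```

Converted, 0.093 m / 0.75 = 0.124, -0.001 m / 0.75 = -0.0013.

Call:
{"name": "run_rows", "arguments": {
  "offsets": [-0.0013,0.0007,0.0667,0,0,0,0.85,-0.0013,0.0007,0.124,0,0,0,0.85,-0.0013,0.0007,0.124,0,0,0,0.85,-0.0013,0.0007,0.124,0,0,0,0,-0.0013,0.0007,0.124,0,0,0,0,-0.0013,0.0007,0.124,0,0,0,0,-0.0013,0.0007,0.124,0,0,0,0,-0.0013,0.0007,0.124,0,0,0,0,-0.0013,0.0007,0.124,0,0,0,0,-0.0013,0.0007,0.124,0,0,0,0]
}}

```text
time_s: 16.3
eef_pos: [0.4479, -0.0762, 0.0217]
eef_rot: [0.001, 1.0, -0.0, 0.002]
wrist_force: [-1.3, 2.4, 7.2]
opening: 0.407
grasp_force: 59.1
```

Run:
```python
from h import *
pz=tool()[0];print(pz)
im=ctrl.camera("wrist");cv2.imwrite("pics/w7.png",im)
a=.304;u=np.array([np.cos(a),np.sin(a)])
for s in(.03,-.03): print(np.array([.492,.3685])+s*u)
print(togo([.492+.03*u[0],.3685+.03*u[1],pz[2]],a+np.pi/2))
```

```text
[ 0.4479037  -0.07624253  0.02167835]
[0.5206244  0.37748018]
[0.4633756  0.35951982]
(array([ 7.270e-02, -4.537e-01, -2.000e-04]), np.float64(-0.304))
```

View pics/w7.png

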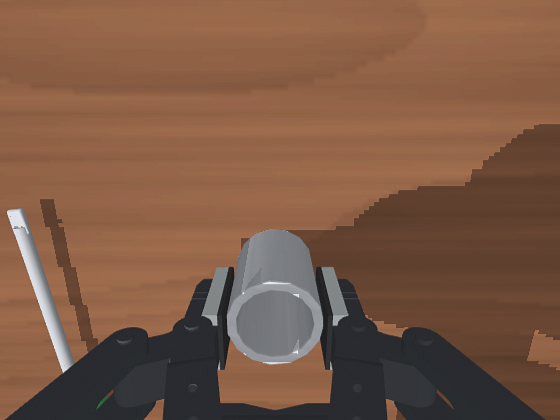

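The tall bush is held centred and upright in the pads at (275,320).

Converted, -0.452 m / 0.75 = -0.6027, 0.0744 m / 0.75 = 0.0992.

Call:
{"name": "run_rows", "arguments": {
  "offsets": [0,0,-0.08,0,0,0,0,0.0992,-0.6027,-0.12,0,0,0,0,0.0992,-0.6027,-0.12,0,0,0,0,0.0992,-0.6027,-0.12,0,0,0,0,0.0992,-0.6027,-0.12,0,0,0,0,0.0992,-0.6027,-0.12,0,0,0,0,0.0992,-0.6027,-0.12,0,0,0,0,0.0992,-0.6027,-0.12,0,0,0,0,0.0992,-0.6027,-0.12,0,0,0,0,0.0992,-0.6027,-0.12,0,0,0,0]
}}

```text
time_s: 17.6
eef_pos: [0.5207, 0.378, 0.1107]
eef_rot: [-0.0, 1.0, 0.001, 0.001]
wrist_force: [0.3, 0.4, -2.6]
opening: 0.405
grasp_force: 60.7
```

Call:
{"name": "run_rows", "arguments": {
  "offsets": [0,0,0.04,0,0,0,0,0,0,0.04,0,0,0,0]
}}

```text
time_s: 17.85
eef_pos: [0.5186, 0.374, 0.0774]
eef_rot: [0.001, 1.0, -0.001, -0.002]
wrist_force: [-0.9, 0.0, -2.0]
opening: 0.409
grasp_force: 60.7
```

Run:
```python
from h import *
pz=tool()[0];p=ctrl.camera_params("wrist");im=ctrl.camera("wrist");print(pz);cv2.imwrite("pics/w8.png",im)
```

```text
[0.51862121 0.37399675 0.07737322]
```

View pics/w8.png

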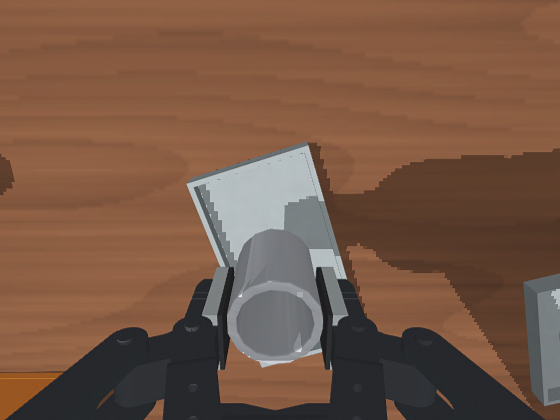

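The bush is held at (275,320) over the oblong tray; the tray's far corners show at (189,184) and (308,145).

Run:
```python
from h import *
p=ctrl.camera_params("wrist");print(tool()[0])
A,B=ray((188,184),p,.014)[:2],ray((309,144),p,.014)[:2]
d=A-B;L=np.linalg.norm(d);n=np.array([d[1],-d[0]])/L;print(A,B,L,np.arctan2(n[1],n[0]));print("centre",(A+B)/2-.068*n,"spot",(A+B)/2-.038*n)
```

```text
[0.51976322 0.37454581 0.07884758]
[0.54555712 0.42265309] [0.56834404 0.35380228] 0.07252363352950285 0.3196136962721598
centre [0.49239431 0.3668621 ] spot [0.52087502 0.37628809]
```

Converted, 0.0518 m / 0.75 = 0.0691, -0.001 m / 0.75 = -0.0013.

Call:
{"name": "run_rows", "arguments": {
  "offsets": [0.0013,-0.0013,0.0533,0,0,0,0,0.0013,-0.0013,0.0691,0,0,0,0,0.0013,-0.0013,0.0691,0,0,0,0,0.0013,-0.0013,0.0691,0,0,0,0,0.0013,-0.0013,0.0691,0,0,0,0.65,0.0013,-0.0013,0.0691,0,0,0,0.65,0.0013,-0.0013,0.0691,0,0,0,0.65,0.0013,-0.0013,0.0133,0,0,0,0.65,0.0013,-0.0013,-0.0533,0,0,0,0.65,0.0013,-0.0013,-0.0533,0,0,0,0.65]
}}

```text
time_s: 19.15
eef_pos: [0.525, 0.3788, 0.1251]
eef_rot: [-0.002, 1.0, -0.0, 0.004]
wrist_force: [-0.1, -0.0, 0.1]
opening: 0.647
grasp_force: 0.0
```

Run:
```python
from h import *
pz=tool()[0];print(pz)
im=ctrl.camera("wrist");cv2.imwrite("pics/w9.png",im)
```

```text
[0.52496712 0.37878723 0.12507436]
```

View pics/w9.png

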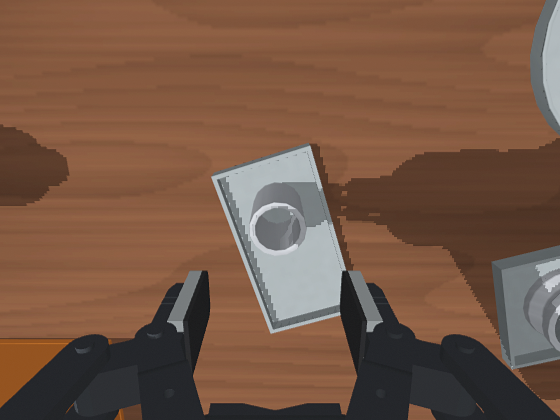

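Then final: two calls, keep opening .75.

The tall bush stands upright in the far half of the oblong tray at (277,228), with the near half free.

Converted, 0.7095 m / 0.75 = 0.946, 0.0384 m / 0.75 = 0.0512.

Call:
{"name": "run_rows", "arguments": {
  "offsets": [0.0512,0.946,0,0,0,0,0.75,0.0512,0.946,0,0,0,0,0.75,0.0512,0.946,0,0,0,0,0.75,0.0512,0.946,0,0,0,0,0.75,0.0512,0.946,0,0,0,0,0.75,0.0512,0.946,0,0,0,0,0.75,0.0512,0.946,0,0,0,0,0.75,0.0512,0.946,0,0,0,0,0.75,0.0512,0.946,0,0,0,0,0.75,0.0512,0.946,0,0,0,0,0.75]
}}

```text
time_s: 20.45
eef_pos: [0.5542, -0.2484, 0.1177]
eef_rot: [-0.001, 1.0, -0.0, -0.001]
wrist_force: [0.6, 0.6, -0.5]
opening: 0.747
grasp_force: 0.0
```

Run:
```python
from h import *
print(togo([.560,-.331,.1],np.pi/2))
```

```text
(array([0.0058, 0.0826, 0.0176]), np.float64(-0.0))
```

Converted, 0.084 m / 0.75 = 0.112, 0.0176 m / 0.75 = 0.0235.

Call:
{"name": "run_rows", "arguments": {
  "offsets": [0.0067,0.112,0.0235,0,0,0,0.75,0.0067,0.112,0.0235,0,0,0,0.75,0.0067,0.112,0.0235,0,0,0,0.75,0.0067,0.112,0.0235,0,0,0,0.75]
}}

```text
time_s: 20.95
eef_pos: [0.56, -0.3291, 0.101]
eef_rot: [-0.001, 1.0, 0.0, -0.001]
wrist_force: [0.5, -0.1, -0.1]
opening: 0.749
grasp_force: 0.0
```

Run:
```python
from h import *
pz=tool()[0];p=ctrl.camera_params("wrist");im=ctrl.camera("wrist");print(pz)
for b in blobs(im): print(np.round(b[:3],0),ray(b[:2],p,.019).round(4))
```

```text
[ 0.5600407  -0.32909782  0.10102623]
[ 320.  391. 3504.] [ 0.4179 -0.3655  0.019 ]
[ 313.  347. 1498.] [ 0.4582 -0.3588  0.019 ]
[ 528.  345. 3664.] [ 0.4603 -0.5145  0.019 ]
[ 379.  305. 1000.] [ 0.4941 -0.4032  0.019 ]
[ 170.  305. 1000.] [ 0.4941 -0.2578  0.019 ]
[ 276.  220. 2274.] [ 0.5572 -0.3316  0.019 ]
```

Converted, 0.09 m / 0.75 = 0.12, 0.0015 m / 0.75 = 0.002.

Call:
{"name": "run_rows", "arguments": {
  "offsets": [-0.0013,0.002,0.0667,0,0,0,0.75,-0.0013,0.002,0.12,0,0,0,0.75,-0.0013,0.002,0.12,0,0,0,0.75,-0.0013,0.002,0.12,0,0,0,0,-0.0013,0.002,0.12,0,0,0,0,-0.0013,0.002,0.12,0,0,0,0,-0.0013,0.002,0.12,0,0,0,0,-0.0013,0.002,0.12,0,0,0,0,-0.0013,0.002,0.12,0,0,0,0,-0.0013,0.002,0.12,0,0,0,0]
}}

```text
time_s: 22.25
eef_pos: [0.561, -0.3334, 0.0149]
eef_rot: [0.001, 1.0, -0.0, 0.002]
wrist_force: [0.3, 1.4, 6.9]
opening: 0.306
grasp_force: 58.9
```

Converted, -0.689 m / 0.75 = -0.9187, -0.096 m / 0.75 = -0.128.

Call:
{"name": "run_rows", "arguments": {
  "offsets": [0,0,-0.08,0,0,0,0,-0.128,-0.9187,-0.12,0,0,0,0,-0.128,-0.9187,-0.12,0,0,0,0,-0.128,-0.9187,-0.12,0,0,0,0,-0.128,-0.9187,-0.12,0,0,0,0,-0.128,-0.9187,-0.12,0,0,0,0,-0.128,-0.9187,-0.12,0,0,0,0,-0.128,-0.9187,-0.12,0,0,0,0,-0.128,-0.9187,-0.12,0,0,0,0,-0.128,-0.9187,-0.12,0,0,0,0]
}}

```text
time_s: 23.5
eef_pos: [0.4822, 0.2263, 0.0978]
eef_rot: [-0.0, 1.0, -0.0, 0.002]
wrist_force: [1.0, 0.1, -0.3]
opening: 0.303
grasp_force: 59.3
```

Run:
```python
from h import *
print(togo([.4635,.3577,.104],np.pi/2))
```

```text
(array([-0.0188, -0.1314, -0.0062]), np.float64(-0.0))
```

Converted, -0.13 m / 0.75 = -0.1733, -0.0185 m / 0.75 = -0.0247.

Call:
{"name": "run_rows", "arguments": {
  "offsets": [-0.0247,-0.1733,0,0,0,0,0,-0.0247,-0.1733,0,0,0,0,0,-0.0247,-0.1733,0,0,0,0,0,-0.0247,-0.1733,0,0,0,0,0,-0.0247,-0.1733,0,0,0,0,0]
}}

```text
time_s: 24.12
eef_pos: [0.4639, 0.3528, 0.0963]
eef_rot: [0.0, 1.0, -0.001, 0.0]
wrist_force: [-0.0, -0.5, -0.2]
opening: 0.312
grasp_force: 59.4
```

Run:
```python
from h import *
print(togo([.4635,.3577,.02],np.pi/2))
im=ctrl.camera("wrist");cv2.imwrite("pics/w10.png",im)
```

```text
(array([-0.0004, -0.0049,  0.0763]), np.float64(-0.002))
```

View pics/w10.png

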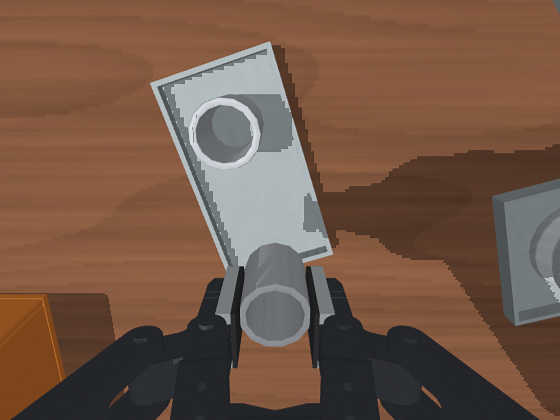

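The short bush is held upright at (275,315) over the near end of the tray, and the tall bush stands at (225,132).

Converted, 0.0763 m / 0.75 = 0.1017, -0.003 m / 0.75 = -0.004.

Call:
{"name": "run_rows", "arguments": {
  "offsets": [0,-0.004,0.0667,0,0,0,0,0,-0.004,0.0933,0,0,0,0,0,-0.004,0.1017,0,0,0,0,0,-0.004,0.1017,0,0,0,0,0,-0.004,0.1017,0,0,0,0.5,0,-0.004,0.1017,0,0,0,0.5,0,-0.004,0.1017,0,0,0,0.5,0,-0.004,0.0533,0,0,0,0.5,0,-0.004,-0.0267,0,0,0,0.5,0,-0.004,-0.0667,0,0,0,0.5]
}}

```text
time_s: 25.42
eef_pos: [0.4648, 0.3579, 0.1498]
eef_rot: [-0.001, 1.0, 0.0, 0.002]
wrist_force: [-0.3, 0.6, 0.3]
opening: 0.5
grasp_force: 0.0
```

Call:
{"name": "run_rows", "arguments": {
  "offsets": [0.0667,0.0667,-0.0667,0,0,0,0.5,0.0667,0.1333,-0.1333,0,0,0,0.5,0.0667,0.1333,-0.1333,0,0,0,0.5,0.0667,0.1333,-0.1333,0,0,0,0.5,0.0667,0.1333,-0.1333,0,0,0,0.5]
}}

```text
time_s: 26.05
eef_pos: [0.5122, 0.2577, 0.2444]
eef_rot: [0.0, 1.0, 0.0, -0.001]
wrist_force: [-0.1, -0.0, -0.8]
opening: 0.505
grasp_force: 0.0
```

Run:
```python
from h import *
a=ctrl.camera("wrist");t=ctrl.camera("top");cv2.imwrite("pics/t2.png",t)
cv2.imwrite("pics/f.png",np.hstack([cv2.resize(a,(400,300)),cv2.resize(t[120:300,100:460],(400,300))]))
```

```text
(no output)
```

View pics/f.png

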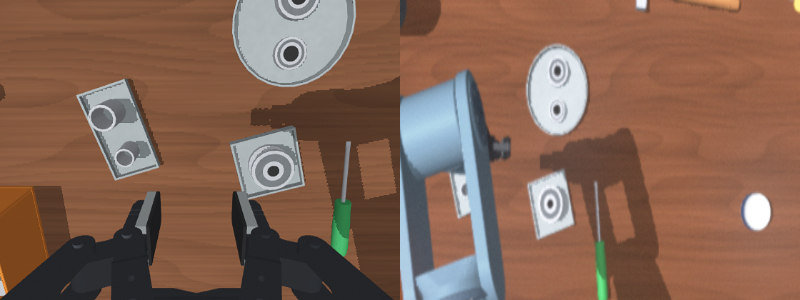

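Left is the wrist view: both bushes upright in the oblong tray and the pulley flat in its square tray. Right is the top view: both bearings in the dish and the tin still in place.

```bash
python3 -c "
from bench import ctrl
print(ctrl.hand_in())"
```

```text
the job is handed in; nothing more can be done
None
```

I handed the job in at about 26 s of the 120 s limit. The last pictures show both bearings flat in the dish, both bushes upright in the oblong tray, the pulley flat in the square tray and the tin where it started; the hand-in returned no verdict.

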